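# Straighten a row of timber blanks and nip it with the cam clamp

### The job

Push the timber blanks that stick out back against the jig's aluminium fence so that the row is straight, and only then turn the red cam lever clockwise (seen from above) just far enough that the cam takes up the gap, slides the row against the blue spring jaw and brings the dial's needle into the green band. Never let the needle run into the red band; leave the lever standing so and the row clamped, and leave everything else on the bench where it is.

Things in the scene. Friction and masses are not known exactly. Their poses are not given: they have to be found in the camera images.
- jig: Clamping jig fixed to the bench at a small yaw: plywood board 200 x 410 mm, top 18 mm above the bench. Origin on the bench top, on the lane's centre line; z up. The row of blanks runs along jig y: blue spring jaw at the +y end, cam at the -y end. Jig +x points away from the robot; the robot's side (-x) of the lane is open.
- jig_lane (a point): Point on the lane's centre line on the board top, at jig (0, 30, 18) mm, about mid-row. The aluminium fence runs along the lane's far side: its face (looking to the robot) is 46 mm beyond this line in jig +x, from jig y = -75 to +125 mm, top 45 mm above the bench.
- jaw_face (a point): Middle of the face of the blue spring jaw (90 mm wide, 38 mm tall), at jig (0, 120, 38) mm when not pressed; the face looks along jig -y, towards the blanks and the cam. Blue housing behind it, top 65 mm above the bench, with a round white dial 96 mm across on top.
- jaw (a joint): How far the spring jaw is pushed back along jig +y, m: 0 at rest, stop at 0.016. About 3 N to start, then 0.8 N per mm; springs back when let go. Shown by the dial: black needle on the short black mark at 0; green band 0.0032 to 0.0088; red band from 0.0102.
- needle (a joint): Angle of the dial's black needle, rad, clockwise from above: 150 times jaw (green band 0.48 to 1.32 rad, red from 1.53 rad).
- cam (a joint): Angle of the red cam lever, rad: 0 fully open, grows as it closes, clockwise from above; stop 2.4; starts at 0 to 0.2. Stiff (0.3 N m; 3 to 6 N at the knob) and stays where it is left, also when clamped. At 0 it points 55 degrees clockwise of jig +x (away from robot and blanks); closing swings the knob past jig -y towards the robot.
- cam_knob (a point): Point on the axis of the upright red knob at the lever's end, 93 mm above the bench. Knob: cylinder 24 mm across, 63 to 108 mm above the bench, 115 mm from the pivot. Red lever bar (22 mm wide, 51 to 65 mm above the bench) joins it to the pivot. Free space around the knob.
- cam_pivot (a point): Pivot of the cam, on the board top (18 mm above the bench), at jig x = 0, y = -95 to -86 mm (varies, and so does the gap). The cam is a dark wooden disc 60 mm across, 24 to 50 mm above the bench, centred 16 mm off the pivot; it reaches 30 + 16 cos(2.618 - cam) mm from the pivot towards the blanks.
- blank_a: Timber blank (pale), loose, 90 mm along x (across the lane), 60 mm along y, 40 mm tall, about 150 g; origin at the centre of its underside, axes nearly the jig's. Three lie on the board in any order, 1 to 3 mm apart. At jig x = 0 to +1 mm it is against the fence; one starts 18 to 30 mm out towards the robot, one 6 to 10 mm, one 0 to 1 mm.
- blank_b: Timber blank (mid-brown), loose, 90 mm along x (across the lane), 60 mm along y, 40 mm tall, about 150 g; origin at the centre of its underside, axes nearly the jig's. Three lie on the board in any order, 1 to 3 mm apart. At jig x = 0 to +1 mm it is against the fence; one starts 18 to 30 mm out towards the robot, one 6 to 10 mm, one 0 to 1 mm.
- blank_c: Timber blank (dark-brown), loose, 90 mm along x (across the lane), 60 mm along y, 40 mm tall, about 150 g; origin at the centre of its underside, axes nearly the jig's. Three lie on the board in any order, 1 to 3 mm apart. At jig x = 0 to +1 mm it is against the fence; one starts 18 to 30 mm out towards the robot, one 6 to 10 mm, one 0 to 1 mm.
- glue: Bystander: white glue bottle 48 mm across, 130 mm tall, standing on the jig's board beyond the fence; leave alone.
- hammer: Bystander: hammer lying on the bench at the right; leave alone.
- screwdriver: Bystander: screwdriver lying on the bench at the right; leave alone.
- spray: Bystander: orange spray can 64 mm across, 190 mm tall, at the right; leave alone.
- tape: Bystander: grey ring of tape 100 mm across, lying flat, at the left; leave alone.
- jar: Bystander: glass jar 74 mm across, 95 mm tall, at the left; leave alone.
- offcut: Bystander: timber offcut 45 x 160 x 20 mm lying in front of the jig, towards the robot; leave alone.
Not all that is in view belongs to the job. What is shaped like the blank_b but yellow is not meant.

How it is judged:
By the outcome, as a careful person would: the job done as asked, in the order asked, and still so for the second after the job is handed in, with the robot touching nothing.
It also fails if it takes over 61 s, if anything falls off the work surface, if the arm or the gripper's body presses on something with over 40 N, if the wrist force passes 120 N, or if a joint passes its speed limit or range.

### The arm

A 7-joint arm with a two-finger parallel gripper is mounted at the origin on the work surface. World frame = base frame: x ahead of the robot, y to its left, z up, the work surface at z = 0. Lengths are in m, angles in rad, forces in N, time in s.
With the tool pointing down it reaches from about 0.4 to 0.85 m from the base axis. Payload 4.5 kg.
Tool frame: the origin (TCP) lies on the centre line of the jaws, within the pads' length; the fingertips stand 14 mm ahead of it and the grasp point (between the pads) lies 5 mm behind it (r.tcp_to_tips is the z of the fingertips in the tool frame, in m); z points along the fingers, y is the direction in which the jaws open and shut (so a half turn about z gives the same grasp; the last joint's range is limited). The gripper opens to 88 mm and grips with 3 to 60 N. Pads are 18 mm wide; open, the fingers measure 123 mm over their backs; the gripper's body (75 mm by 187 mm) begins 45 mm behind the grasp point.
Start: joints at [-1.235, 0.689, -0.195, 1.565, 0.157, 0.902, -0.215], TCP at [0.186, 0.597, 0.253] pointing down, gripper open.
Joint ranges: [-3.01, 3.01], [-0.46, 2.08], [-1.47, 1.51], [0.13, 2.56], [-1, 4.14], [0.04, 2.09], [-2.66, 2.66]. Speed limits (rad/s): [2.57, 2.57, 3.14, 3.14, 3.14, 3.14, 3.14].

### API

Orientations are given as a unit quaternion [x, y, z, w].
In Python, from plant import r, viewer gives the robot as it stands.
- The arm moves only by the shell command python3 -m inch 'ROWS' [FORCE]. ROWS is JSON, a list of rows, each a list of 3 entries, a list of its own where there are three numbers: the closure, from 0 (fully open) to 1 (shut), then the shift along the tool's x, y, z in cm, then the turn about the tool's z in degrees. In form: [[fingers, [x, y, z], yaw], ...]. A call has 1 to 20 rows; each row is the pose to reach, as a shift and turn from the pose commanded when the call began, along the tool's axes at that moment; what a row does not reach only later rows make up. A row lasts 1/10 s, in which the tool goes at most 50 mm and 8.59 degrees, less where a joint would pass 70% of its speed; a pose out of reach is approached as far as the arm can. A call with a gripper value outside its range is refused whole. The fingers move at their own pace and stop on an object; FORCE is the grip in N (left out, the last holds). Time passes only in rows, so rows that repeat a pose let the fingers close. It gives the time, the measured TCP pose, the force and the opening at its end, in the units of the state.
- r.get_state(): the state, without advancing time (a new reading comes with each control period).
- viewer.snapshot(name): name is "scene" or "side" or "wrist"; returns the picture (480x640x3 uint8, red, green, blue); there is no depth.
- viewer.camera_params(name): a dict with "intrinsics" (3x3 intrinsics, pixels), "world_to_cam" (4x4, takes a point from world to camera coordinates). Camera axes: x right, y up, looking along -z (the intrinsics and any distortion apply to the point x, -y, -z); pixel columns grow to the right and rows downward; lengths in m; the calibration is good to about 2 mm. The wrist camera is an equidistant fisheye: a pixel r from the principal point sees the ray r / f radians off the axis. A picture is of the moment at which its call begins: read the wrist's pose just before it. camera_params takes no time and is no camera call; for the wrist camera it gives the pose at the moment of the call.
- r.finish_job(): hands the job in, once; it reports no verdict.
Trained networks look in the newest picture that a camera, given by its name, has taken for a name from the list of things; names that differ only in an ending like _2 or _b are one class to them, and where a whole thing is asked for, a point or a joint stands for the part that bears it (a point fixed in the world has none). Each returns a list of dicts, best first, with "p" (0 to 1); they miss things now and then, are a little off and sometimes report something else, mostly with a low value. They report only what shows in the picture. A call takes as long as a camera call. They do not tell look-alikes from the thing itself.
- viewer.outline_of(camera, name): "pixels" (480x640 bool, what is visible of it) and "bbox" ([left, top, width, height] in pixels, round what is visible of it).
The state is a dict: "clock": time; "q": joint angles; "qd": joint speeds; "joint_torque": joint torques, N m; "tool_pos": TCP position; "eef_rot": TCP orientation; "contact_force": force on the tool from outside, world axes, zero at the start; "moment": the same for the moment, N m; "opening": opening from 0.0 (shut) to 1.0 (fully open).
Only numpy, scipy, OpenCV 4.12 (cv2) and the standard library are available. Lean on these libraries where they do the work, as an engineer would, in place of code of your own. Each camera call takes 0.05 s, during which the arm holds its last target.

## Working session

There is one attempt and no reset: what is moved stays moved. The work goes in short steps, Python scripts to look and compute and a shell command to move; the robot and the scene stay as the last step left them, time stands still between calls to the robot, and variables do not carry over. Pictures are saved under pics/ and viewed, and the job is handed in when it is done.

```bash
mkdir -p pics; ls; cat > h.py <<'E'
import numpy as np, cv2
from plant import r, viewer
def snap(n,f):
    im=viewer.snapshot(n); cv2.imwrite('pics/'+f,im[:,:,::-1]); return im
def ray(cam,u,v,P=None):
    P=P or viewer.camera_params(cam); K=np.array(P['intrinsics']);T=np.array(P['world_to_cam'])
    x=(u-K[0,2])/K[0,0]; y=(v-K[1,2])/K[1,1]
    if cam=='wrist':
        t=np.hypot(x,y); s=np.sin(t)/t if t>0 else 1; d=np.array([x*s,-y*s,-np.cos(t)])
    else: d=np.array([x,-y,-1.])
    R=T[:3,:3]; return -R.T@T[:3,3], R.T@d
def atz(cam,u,v,z,P=None):
    o,d=ray(cam,u,v,P); return o+d*(z-o[2])/d[2]
def proj(cam,p,P=None):
    P=P or viewer.camera_params(cam); K=np.array(P['intrinsics']);T=np.array(P['world_to_cam'])
    c=T[:3,:3]@np.asarray(p)+T[:3,3]; x,y,z=c[0],-c[1],-c[2]
    if cam=='wrist':
        h=np.hypot(x,y); t=np.arctan2(h,z); return K[0,0]*x/h*t+K[0,2],K[1,1]*y/h*t+K[1,2]
    return K[0,0]*x/z+K[0,2],K[1,1]*y/z+K[1,2]
E
python3 - <<'E'
from h import *
for n in ['scene','side','wrist']:
    snap(n,n+'0.png'); P=viewer.camera_params(n); print(n,np.round(P['intrinsics'],1).tolist(),np.round(P['world_to_cam'],3).tolist())
print(r.get_state(), r.tcp_to_tips)
E
```

```text
pics
scene [[444.0, 0.0, 331.4], [0.0, 444.0, 245.3], [0.0, 0.0, 1.0]] [[0.251, 0.968, 0.025, -0.169], [-0.544, 0.12, 0.831, 0.225], [0.801, -0.222, 0.556, -1.557], [0.0, 0.0, 0.0, 1.0]]
side [[435.4, 0.0, 317.7], [0.0, 435.4, 238.0], [0.0, 0.0, 1.0]] [[0.833, -0.554, 0.018, -0.455], [0.332, 0.525, 0.784, -0.275], [-0.443, -0.647, 0.621, -0.861], [0.0, 0.0, 0.0, 1.0]]
wrist [[371.6, 0.0, 313.6], [0.0, 371.6, 232.1], [0.0, 0.0, 1.0]] [[0.297, 0.955, -0.002, -0.624], [-0.916, 0.284, -0.283, 0.039], [-0.27, 0.086, 0.959, -0.39], [0.0, 0.0, 0.0, 1.0]]
{'clock': 0.15, 'q': array([-1.23523486,  0.68978627, -0.19456345,  1.5660958 ,  0.15730648,
        0.90249175, -0.21509607]), 'qd': array([-3.83590356e-05, -1.84719945e-03,  6.85147217e-04, -3.94848494e-03,
       -6.61622958e-04, -2.28364891e-03,  3.50982789e-04]), 'joint_torque': array([-1.59746196e-03, -5.27863777e+01, -1.26823805e+00, -1.53586382e+01,
       -5.24424703e-02,  3.89814595e-03,  9.73999181e-05]), 'tool_pos': array([0.18563073, 0.59631713, 0.25210081]), 'eef_rot': array([ 1.50259457e-01,  9.88646354e-01, -6.91546325e-04, -6.27058773e-05]), 'contact_force': array([-0.41400017, -0.75411715,  0.20829295]), 'moment': array([-0.05866295, -0.02339415,  0.00574481]), 'opening': 1.0021519983687295} 0.014
```

View pics/scene0.png

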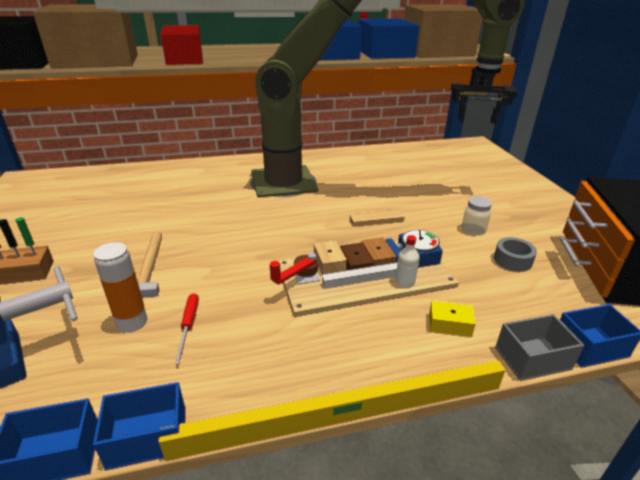

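View pics/side0.png

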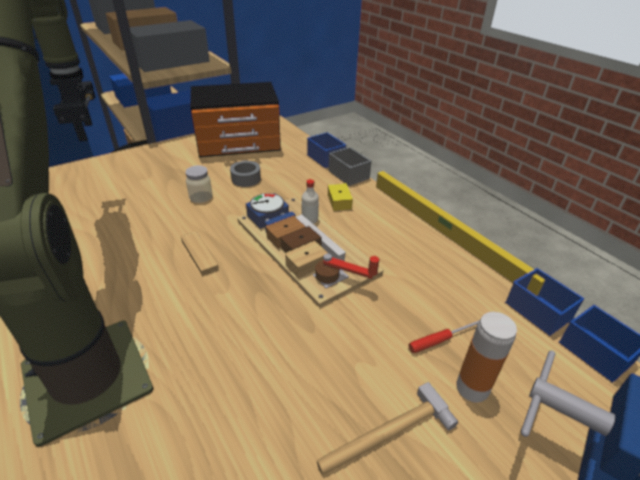

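View pics/wrist0.png

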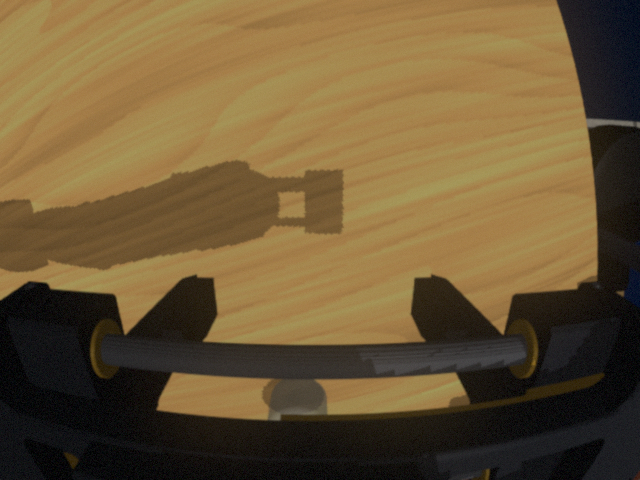

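The scene picture shows the jig at about (290–455, 235–310). Along it are the red lever with its knob at (275,272), then the pale, dark and mid-brown blanks, then the dial at (419,240). I'll enlarge it.

```bash
python3 - <<'E'
import cv2
a=cv2.imread('pics/scene0.png')[210:330,260:470]; cv2.imwrite('pics/sc_z.png',cv2.resize(a,None,fx=3.8,fy=3.8,interpolation=2))
a=cv2.imread('pics/side0.png')[170:310,220:400]; cv2.imwrite('pics/si_z.png',cv2.resize(a,None,fx=4.2,fy=4.2,interpolation=2))
from h import *
for n,l in [('scene',[(419,238,.065),(275,272,.085),(288,266,.018),(296,311,.018),(455,284,.018)]),('side',[(267,203,.065),(374,266,.085),(321,303,.018),(380,268,.018),(238,215,.018)])]:
    for u,v,z in l: print(n,u,v,np.round(atz(n,u,v,z),3))
E
```

```text
scene 419 238 [0.537 0.268 0.065]
scene 275 272 [ 0.626 -0.119  0.085]
scene 288 266 [ 0.52  -0.074  0.018]
scene 296 311 [ 0.688 -0.085  0.018]
scene 455 284 [0.68  0.305 0.018]
side 267 203 [0.55  0.268 0.065]
side 374 266 [ 0.622 -0.12   0.085]
side 321 303 [ 0.49  -0.099  0.018]
side 380 268 [ 0.683 -0.08   0.018]
side 238 215 [0.48  0.321 0.018]
```

View pics/sc_z.png

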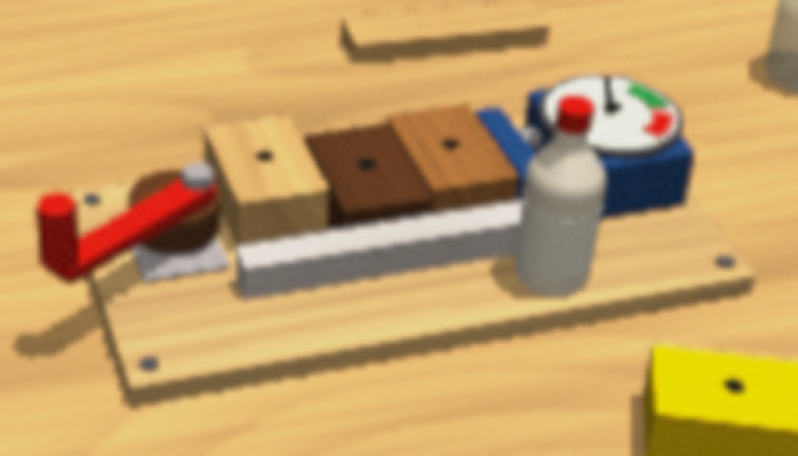

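View pics/si_z.png

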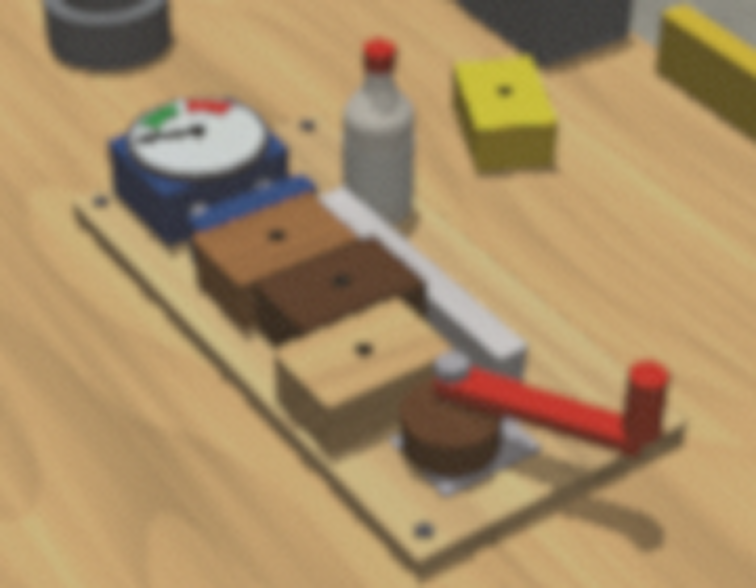

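```bash
cat >> h.py <<'E'
def tri(u1,v1,u2,v2,c1='scene',c2='side'):
    o1,d1=ray(c1,u1,v1);o2,d2=ray(c2,u2,v2)
    A=np.stack([d1,-d2],1);s=np.linalg.lstsq(A,o2-o1,rcond=None)[0]
    a,b=o1+d1*s[0],o2+d2*s[1]; return (a+b)/2,np.linalg.norm(a-b)
E
python3 - <<'E'
from h import *
S=lambda x,y:(260+x/3.8,210+y/3.8)
D=lambda x,y:(220+x/4.2,170+y/4.2)
for n,a,b in [('A',(264,156),(363,349)),('C',(367,163),(341,280)),('B',(450,143),(276,235)),('hub',(198,172),(453,362)),('knobtop',(57,202),(649,375)),('dialc',(612,107),(197,131)),('c+-',(125,385),(685,428)),('hole--',(92,199),(423,530))]:
    p,e=tri(*S(*a),*D(*b)); print(n,np.round(p,4),round(e,4))
print(atz('scene',*S(752,275),.018),atz('side',*D(420,565),.018),atz('side',*D(75,210),.018))
P=viewer.camera_params('wrist');T=np.array(P['world_to_cam']);o=-T[:3,:3].T@T[:3,3]
st=r.get_state();from scipy.spatial.transform import Rotation as R
Rt=R.from_quat(st['eef_rot']).as_matrix();print('tool axes\n',Rt.round(3),'cam in tool',Rt.T@(o-st['tool_pos']),'look',Rt.T@(-T[2,:3]))
E
```

```text
A [0.5323 0.03   0.0567] 0.001
C [0.5559 0.093  0.0572] 0.0
B [0.5454 0.1542 0.0572] 0.0005
hub [ 0.5609 -0.021   0.0709] 0.0
knobtop [ 0.6211 -0.1183  0.1053] 0.0015
dialc [0.5498 0.2665 0.0724] 0.0006
c+- [ 0.6831 -0.0917  0.0139] 0.0004
hole-- [ 0.5018 -0.0802  0.0174] 0.0004
[0.67571479 0.31517596 0.018     ] [ 0.48543975 -0.10135977  0.018     ] [0.46939274 0.29832886 0.018     ]
tool axes
 [[-0.955  0.297 -0.   ]
 [ 0.297  0.955 -0.001]
 [-0.    -0.001 -1.   ]] cam in tool [ 0.07315198  0.00020421 -0.13182293] look [-2.83301641e-01 -3.99714847e-04  9.59030771e-01]
```

Measured relative to the hub, in jig axes with yaw about 2.2°:

| Thing | Position |
|---|---|
| Blank A | x ≈ -27 mm (farthest out) |
| Blank B | x ≈ -9 mm |
| Blank C | x ≈ 0 mm (at the fence) |
| Knob radius | 114 mm, matches the 115 mm given |
| Cam angle | ≈ 0.1 rad |

Next I move above the robot's side of blank A, with the tool's y axis along the row.

```bash
python3 -m inch '[[0.73,[-43,-46.2,0],0],[0.73,[-43,-46.2,0],0],[0.73,[-43,-46.2,0],0],[0.73,[-43,-46.2,0],0],[0.73,[-43,-46.2,0],-10],[0.73,[-43,-46.2,0],-19.5],[0.73,[-43,-46.2,0],-19.5],[0.73,[-43,-46.2,0],-19.5],[0.73,[-43,-46.2,0],-19.5],[0.73,[-43,-46.2,0],-19.5],[0.73,[-43,-46.2,0],-19.5],[0.73,[-43,-46.2,0],-19.5],[0.73,[-43,-46.2,0],-19.5],[0.73,[-43,-46.2,0],-19.5],[0.73,[-43,-46.2,0],-19.5],[0.73,[-43,-46.2,0],-19.5]]' 20
python3 - <<'E'
from h import *
snap('wrist','w1.png'); print(r.get_state())
E
```

```text
clock: 1.75
tool_pos: [0.4585, 0.0293, 0.2527]
eef_rot: [-0.02, 1.0, 0.0, -0.0]
contact_force: [0.6, -0.1, 0.0]
opening: 0.267
{'clock': 1.8, 'q': array([ 0.08836967,  0.4956281 , -0.37856914,  2.03970468,  0.29045678,
        0.6571684 ,  1.13167859]), 'qd': array([-0.00644056, -0.00013347,  0.00217797, -0.00134182,  0.00206621,
        0.00155003,  0.00246713]), 'joint_torque': array([ 5.59600387e-01, -3.85822964e+01, -2.02987790e+00, -1.15588483e+01,
        1.13230885e-02,  8.29328201e-02, -3.99106546e-03]), 'tool_pos': array([0.45842509, 0.02946848, 0.25272701]), 'eef_rot': array([-2.07549753e-02,  9.99784498e-01,  3.80821970e-04, -2.07518727e-04]), 'contact_force': array([ 0.90227101,  0.36359484, -0.54064015]), 'moment': array([ 0.04587525,  0.01848313, -0.04351843]), 'opening': 0.2681624619434533}
```

View pics/w1.png

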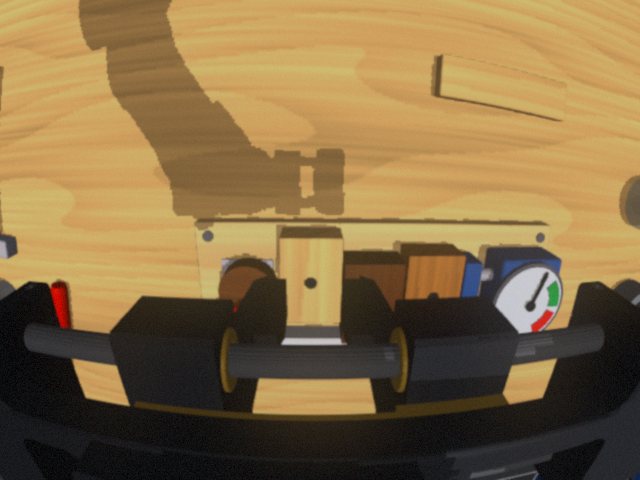

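The wrist view shows the pale blank sticking out, with its mark at (310,282) and its front edge at (279–343,228). Dark is at the fence, mid-brown's front edge is at (395–464,245), and the dial is at (530,304). I'll cross-check these positions.

```bash
python3 - <<'E'
from h import *
hub=np.array([.5609,-.021]);ex=np.array([.9993,.0386]);ey=np.array([-.0386,.9993])
for n,u,v,z in [('A front l',279,229,.058),('A front r',343,229,.058),('Amark',310.5,282.5,.058),('C fl',345,252,.058),('C fr',396,252,.058),('B fl',395,244,.058),('B fr',464,245,.058),('Bmark',432,297,.058),('dial',530,305,.072),('bd l',196,219,.018),('bd r',549,224,.018)]:
    p=atz('wrist',u,v,z); d=p[:2]-hub; print(n,p.round(4),'jig rel hub',round(d@ex,4),round(d@ey,4))
d=np.array([.45842509, .02946848])-hub;print('tcp',d@ex,d@ey)
E
```

```text
A front l [ 0.48   -0.0012  0.058 ] jig rel hub -0.08 0.0229
A front r [0.4776 0.0574 0.058 ] jig rel hub -0.0802 0.0816
Amark [0.5322 0.0298 0.058 ] jig rel hub -0.0267 0.0518
C fl [0.4998 0.0607 0.058 ] jig rel hub -0.0579 0.084
C fr [0.498  0.1095 0.058 ] jig rel hub -0.0578 0.1328
B fl [0.4901 0.1076 0.058 ] jig rel hub -0.0658 0.1312
B fr [0.4887 0.1786 0.058 ] jig rel hub -0.0645 0.2022
Bmark [0.5451 0.1534 0.058 ] jig rel hub -0.009 0.1749
dial [0.5496 0.2671 0.072 ] jig rel hub -0.0001 0.2883
bd l [ 0.4843 -0.0932  0.018 ] jig rel hub -0.0793 -0.0692
bd r [0.4718 0.3091 0.018 ] jig rel hub -0.0763 0.3333
tcp -0.10045509423499997 0.054388683589999993
```

The blank marks agree between cameras to about 1 mm. The board's near edge lies 80 mm from the lane line, which fits. Now I descend in front of A and advance.

```bash
python3 -m inch '[[0.73,[0,-0.25,5],0],[0.73,[0,-0.25,10],0],[0.73,[0,-0.25,15],0],[0.73,[0,-0.25,19],0],[0.73,[0,-0.25,20.8],0],[0.73,[0,-0.25,20.8],0],[0.73,[-0.5,-0.25,20.8],0],[0.73,[-1,-0.25,20.8],0],[0.73,[-1.3,-0.25,20.8],0],[0.73,[-1.6,-0.25,20.8],0],[0.73,[-1.6,-0.25,20.8],0]]'
python3 - <<'E'
from h import *
snap('wrist','w2.png'); print(r.get_state()['contact_force'])
E
```

```text
clock: 2.9
tool_pos: [0.4761, 0.0259, 0.0454]
eef_rot: [-0.019, 1.0, 0.0, 0.001]
contact_force: [0.3, -0.0, -0.0]
opening: 0.27
[-0.1679755   0.34280969 -0.57580418]
```

View pics/w2.png

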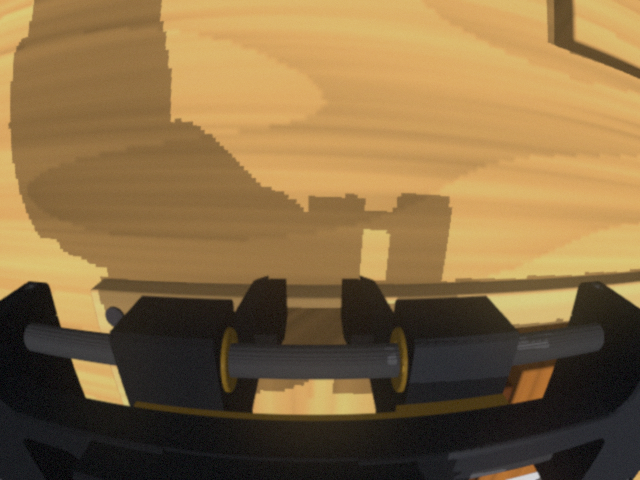

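The wrist camera is blocked by the gripper here, so I'll rely on force. Pushing 2.4 cm, slowly.

```bash
python3 -m inch '[[0.73,[-0.3,0.1,0],0],[0.73,[-0.6,0.1,0],0],[0.73,[-0.9,0.1,0],0],[0.73,[-1.2,0.1,0],0],[0.73,[-1.5,0.1,0],0],[0.73,[-1.8,0.1,0],0],[0.73,[-2.1,0.1,0],0],[0.73,[-2.3,0.1,0],0],[0.73,[-2.4,0.1,0],0]]'
python3 -c "
from h import *
snap('side','s3.png');a=cv2.imread('pics/side0.png'.replace('side0','s3'))[150:310,180:400]; cv2.imwrite('pics/s3z.png',cv2.resize(a,None,fx=3.6,fy=3.6,interpolation=2))"
```

```text
clock: 3.85
tool_pos: [0.4996, 0.028, 0.0447]
eef_rot: [-0.019, 1.0, 0.0, 0.0]
contact_force: [-0.6, 0.5, -0.3]
opening: 0.269
```

View pics/s3z.png

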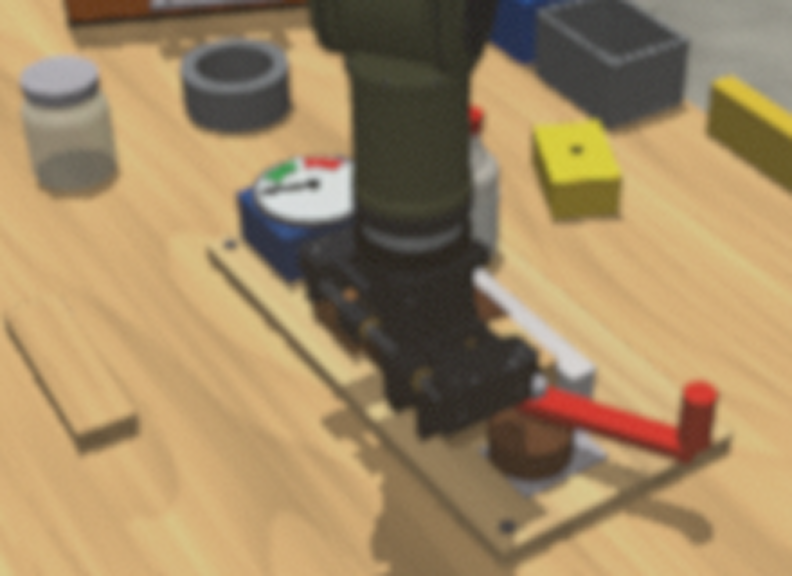

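Blank A is moving (0.6 N). Continuing until it meets the fence.

```bash
python3 -m inch '[[0.73,[-0.15,0,0],0],[0.73,[-0.3,0,0],0],[0.73,[-0.4,0,0],0],[0.73,[-0.5,0,0],0],[0.73,[-0.55,0,0],0],[0.73,[-0.6,0,0],0],[0.73,[-0.6,0,0],0]]'
```

```text
clock: 4.6
tool_pos: [0.5036, 0.0281, 0.0447]
eef_rot: [-0.019, 1.0, -0.0, -0.001]
contact_force: [-4.5, 1.8, 3.2]
opening: 0.269
```

```bash
python3 -m inch '[[0.73,[-0.05,0,0],0],[0.73,[-0.1,0,0],0],[0.73,[-0.15,0,0],0],[0.73,[-0.15,0,0],0],[0.73,[-0.15,0,0],0]]'
```

```text
clock: 5.1
tool_pos: [0.5037, 0.0281, 0.0447]
eef_rot: [-0.02, 1.0, -0.0, -0.003]
contact_force: [-7.8, 0.9, 6.4]
opening: 0.27
```

A is firmly against the fence. Next I back off and shift 12.4 cm to B.

```bash
python3 -m inch '[[0.73,[1,0,0],0],[0.73,[2.5,0,0],0],[0.73,[2.8,2.5,0],0],[0.73,[2.8,6.5,0],0],[0.73,[2.8,10.5,0],0],[0.73,[2.8,12.4,0],0],[0.73,[2.8,12.4,0],0],[0.73,[2.4,12.4,0],0],[0.73,[2,12.4,0],0],[0.73,[1.6,12.4,0],0],[0.73,[1.2,12.4,0],0],[0.73,[0.9,12.4,0],0],[0.73,[0.6,12.4,0],0],[0.73,[0.4,12.4,0],0],[0.73,[0.2,12.4,0],0],[0.73,[0.1,12.4,0],0],[0.73,[0,12.4,0],0],[0.73,[0,12.4,0],0]]'
```

```text
clock: 6.9
tool_pos: [0.4995, 0.1515, 0.0446]
eef_rot: [-0.019, 1.0, -0.001, -0.002]
contact_force: [-6.9, -0.6, 5.3]
opening: 0.266
```

B is flush too: TCP at jig x -54.7, against -55.3 for A. C gets a light press as well.

```bash
python3 -m inch '[[0.73,[1,0,0],0],[0.73,[1.5,0,0],0],[0.73,[1.5,-3,0],0],[0.73,[1.5,-6.1,0],0],[0.73,[1.5,-6.1,0],0],[0.73,[1,-6.1,0],0],[0.73,[0.7,-6.1,0],0],[0.73,[0.4,-6.1,0],0],[0.73,[0.2,-6.1,0],0],[0.73,[0.1,-6.1,0],0],[0.73,[0,-6.1,0],0],[0.73,[0,-6.1,0],0]]'
```

```text
clock: 8.1
tool_pos: [0.5014, 0.0922, 0.0446]
eef_rot: [-0.02, 1.0, 0.0, -0.002]
contact_force: [-5.6, 1.6, 4.1]
opening: 0.268
```

All three are flush to within 0.6 mm. Now I lift, go over the knob and turn the jaws 90° so the wrist camera looks towards the dial.

```bash
python3 -m inch '[[0.73,[2,0,0],0],[0.73,[3,0,-3],0],[0.5,[3,0,-8],0],[0.3,[2,-1,-13],0],[0.3,[-2,-5,-16.5],-8],[0.3,[-5,-9,-16.5],-16],[0.3,[-8,-13,-16.5],-24],[0.3,[-10,-17,-16.5],-32],[0.3,[-11.1,-21.5,-16.5],-40],[0.3,[-11.1,-21.5,-16.5],-48],[0.3,[-11.1,-21.5,-16.5],-56],[0.3,[-11.1,-21.5,-16.5],-64],[0.3,[-11.1,-21.5,-16.5],-72],[0.3,[-11.1,-21.5,-16.5],-80],[0.3,[-11.1,-21.5,-16.5],-88],[0.3,[-11.1,-21.5,-16.5],-90],[0.3,[-11.1,-21.5,-16.5],-90]]'
python3 -c "
from h import *
print(r.get_state()['q'])
for n,f,(a,b,c,d) in [('side','s4',(150,310,180,400)),('scene','c4',(210,330,260,470))]:
    snap(n,f+'.png');x=cv2.imread('pics/'+f+'.png')[a:b,c:d]; cv2.imwrite('pics/'+f+'z.png',cv2.resize(x,None,fx=3.6,fy=3.6,interpolation=2))
snap('wrist','w4.png')"
```

```text
clock: 9.8
tool_pos: [0.6234, -0.1197, 0.2092]
eef_rot: [0.72, -0.693, -0.0, -0.0]
contact_force: [-0.3, 0.3, 0.0]
opening: 0.699
[ 0.56859268  0.89086678 -0.90077105  1.55703703  0.76348535  1.0762696
  2.65112917]
```

View pics/s4z.png

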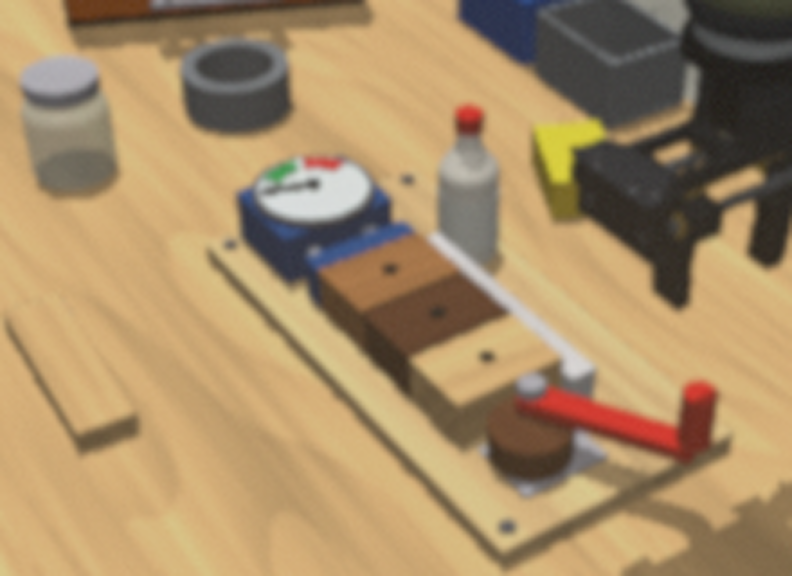

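View pics/c4z.png

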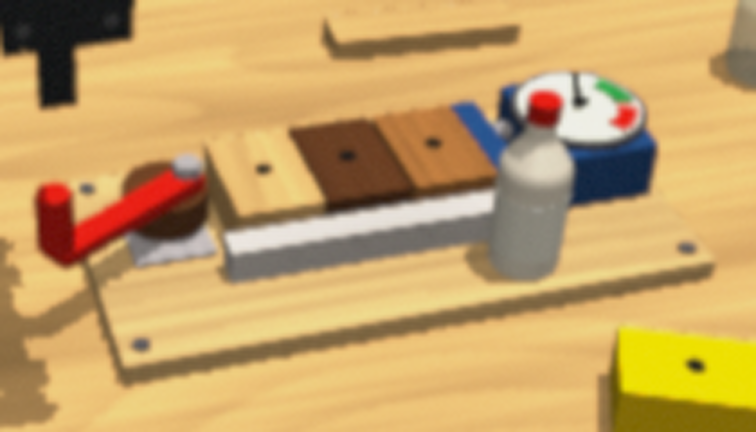

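View pics/w4.png

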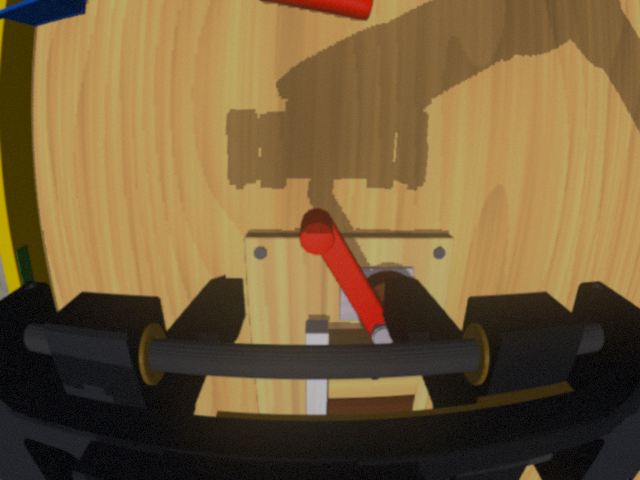

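The row is straight in both views, and the needle is still on the black mark. Joint 7 is near its range limit (2.65 of 2.66), so I'll turn back 30° before lowering onto the knob. First I check the knob's position in the wrist view.

```bash
python3 - <<'E'
from h import *
print(atz('wrist',317,238,.108).round(4), atz('wrist',380,335,.071).round(4))
print(tri(260+54/3.6,210+192/3.6,180+699/3.6,150+390/3.6), tri(260+187/3.6,210+164/3.6,180+531/3.6,150+383/3.6))
hub=np.array([.5609,-.021]);ex=np.array([.9993,.0386]);ey=np.array([-.0386,.9993])
for n,a,b in [('A',(264,168),(487,356)),('C',(347,155),(437,312)),('B',(433,143),(390,268))]:
    p,e=tri(260+a[0]/3.6,210+a[1]/3.6,180+b[0]/3.6,150+b[1]/3.6);d=p[:2]-hub;print(n,d@ex,d@ey,p[2])
E
```

```text
[ 0.621  -0.1195  0.108 ] [ 0.5625 -0.0226  0.071 ]
(array([ 0.62176261, -0.11747062,  0.10610883]), np.float64(0.0008395843084428424)) (array([ 0.56030391, -0.02089055,  0.0699877 ]), np.float64(0.0009717755071799392))
A 0.0006898658467142428 0.05319469569984932 0.05734909569256735
C -0.0001819361375206078 0.11356048748532004 0.05721309514098988
B 0.0007264815229776187 0.17715087985843453 0.05708378197637615
```

Blanks' x is now +0.7, -0.2 and +0.7 mm, so they are against the fence. Next, grasp the knob.

```bash
python3 -m inch '[[0.3,[-0.1,0.2,0],8],[0.3,[-0.1,0.2,0],16],[0.3,[-0.1,0.2,1],24],[0.3,[-0.1,0.2,3],30],[0.3,[-0.1,0.2,7],30],[0.3,[-0.1,0.2,10],30],[0.3,[-0.1,0.2,11.9],30],[0.3,[-0.1,0.2,11.9],30],[0.6,[-0.1,0.2,11.9],30],[0.8,[-0.1,0.2,11.9],30],[0.8,[-0.1,0.2,11.9],30],[0.8,[-0.1,0.2,11.9],30]]' 15
python3 -c "
from h import *
print(r.get_state()['q'])
for n,f,(a,b,c,d) in [('side','s5',(150,310,180,400))]:
    snap(n,f+'.png');x=cv2.imread('pics/'+f+'.png')[a:b,c:d]; cv2.imwrite('pics/'+f+'z.png',cv2.resize(x,None,fx=3.6,fy=3.6,interpolation=2))
snap('wrist','w5.png')"
```

```text
clock: 11.15
tool_pos: [0.6219, -0.1186, 0.0918]
eef_rot: [-0.516, 0.856, -0.001, 0.001]
contact_force: [-0.0, -0.6, -0.7]
opening: 0.359
[ 0.46962064  0.9912216  -0.67680877  1.64039411  0.80944059  0.80947892
  2.08595638]
```

View pics/s5z.png

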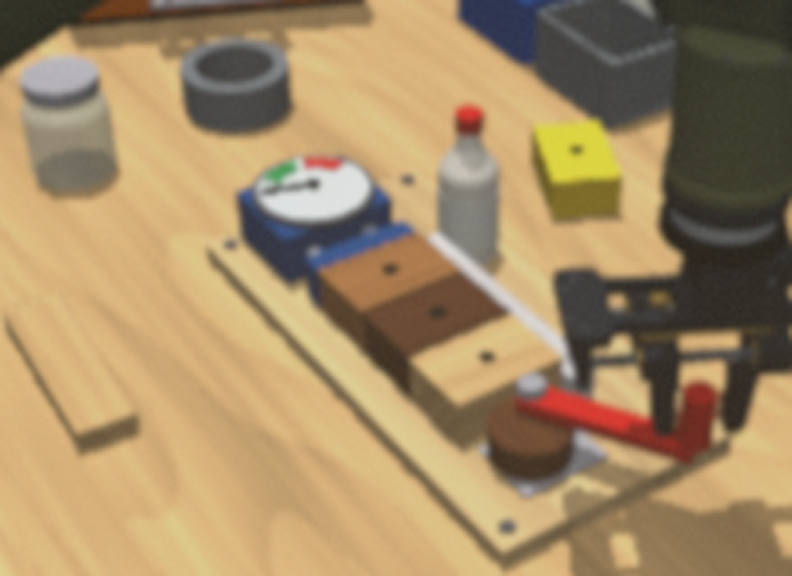

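View pics/w5.png

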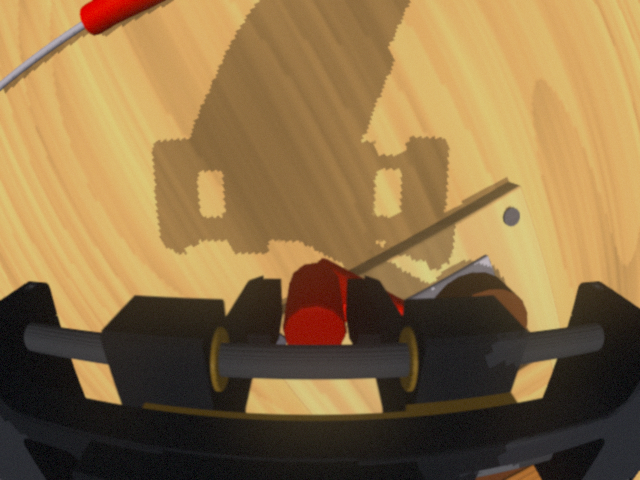

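The knob sits between the fingers. The lever table comes next: shifts in tool axes against the lever turn.

```bash
python3 -m inch '[[0.8,[0,0,0],0],[0.8,[0,0,0],0],[0.8,[0,0,0],0]]' 15; cat >> h.py <<'E'
from scipy.spatial.transform import Rotation as Ro
HUB=np.array([.5610,-.0213])
def table(step,n):
    s=r.get_state(); p=s['tool_pos'][:2];M=Ro.from_quat(s['eef_rot']).as_matrix();d=p-HUB
    print('r',np.linalg.norm(d),'cam deg',-np.degrees(np.arctan2(d[1],d[0]))+2.2-55)
    d=d/np.linalg.norm(d)*.115
    for k in range(1,n+1):
        a=-np.radians(step*k);R2=np.array([[np.cos(a),-np.sin(a)],[np.sin(a),np.cos(a)]])
        t=M[:2,:2].T@(R2@d-d)*100; print(step*k,t.round(2))
E
python3 -c "
from h import *
table(5,16)"
```

```text
clock: 11.55
tool_pos: [0.6216, -0.1186, 0.0912]
eef_rot: [-0.517, 0.856, -0.0, 0.0]
contact_force: [-0.8, -0.5, 5.5]
opening: 0.266
r 0.11458058421066518 cam deg 5.298404731286418
5 [0.84 0.54]
10 [1.64 1.16]
15 [2.37 1.84]
20 [3.05 2.58]
25 [3.65 3.38]
30 [4.19 4.23]
35 [4.65 5.12]
40 [5.02 6.05]
45 [5.32 7.01]
50 [5.53 7.99]
55 [5.66 8.99]
60 [5.7  9.99]
65 [ 5.65 10.99]
70 [ 5.51 11.99]
75 [ 5.29 12.96]
80 [ 4.98 13.92]
```

```bash
python3 -m inch '[[0.8,[0.4,0.25,0],2],[0.8,[0.84,0.54,0],5],[0.8,[1.64,1.16,0],10],[0.8,[2.37,1.84,0],15],[0.8,[3.05,2.58,0],20],[0.8,[3.65,3.38,0],25],[0.8,[4.19,4.23,0],30],[0.8,[4.65,5.12,0],35],[0.8,[4.65,5.12,0],35]]'
cat > look.py <<'E'
import sys
from h import *
k=sys.argv[1]; s=r.get_state(); table(5,int(sys.argv[2])); print(s['clock'],s['contact_force'].round(1),s['q'][6])
ims=[]
for n,(a,b,c,d) in [('side',(150,310,180,400)),('scene',(215,325,260,460))]:
    x=snap(n,n+k+'.png')[a:b,c:d,::-1]; ims.append(x)
g=[(ims[0],'a'),(ims[1],'b')]
A=cv2.resize(ims[0],(398,290),interpolation=2);B=cv2.resize(ims[1],(398,219),interpolation=2)
da=cv2.imread('pics/side%s.png'%k)[185:225,240:295];db=cv2.imread('pics/scene%s.png'%k)[225:265,390:445]
out=np.zeros((590,800,3),np.uint8);out[:290,:398]=A;out[:219,400:798]=B
out[295:585,0:398]=cv2.resize(da,(398,290),interpolation=2);out[295:585,400:798]=cv2.resize(db,(398,290),interpolation=2)
cv2.imwrite('pics/m%s.png'%k,out)
E
python3 look.py 6 10
```

```text
clock: 12.45
tool_pos: [0.5539, -0.1363, 0.0912]
eef_rot: [-0.235, 0.972, -0.001, -0.0]
contact_force: [-1.8, -1.3, 6.1]
opening: 0.269
r 0.11521251239858914 cam deg 40.73687376440017
5 [0.84 0.55]
10 [1.63 1.17]
15 [2.36 1.86]
20 [3.03 2.61]
25 [3.63 3.41]
30 [4.16 4.26]
35 [4.61 5.16]
40 [4.98 6.09]
45 [5.27 7.05]
50 [5.48 8.03]
12.45 [-1.8 -1.3  6.1] 1.5302274133634266
```

View pics/m6.png

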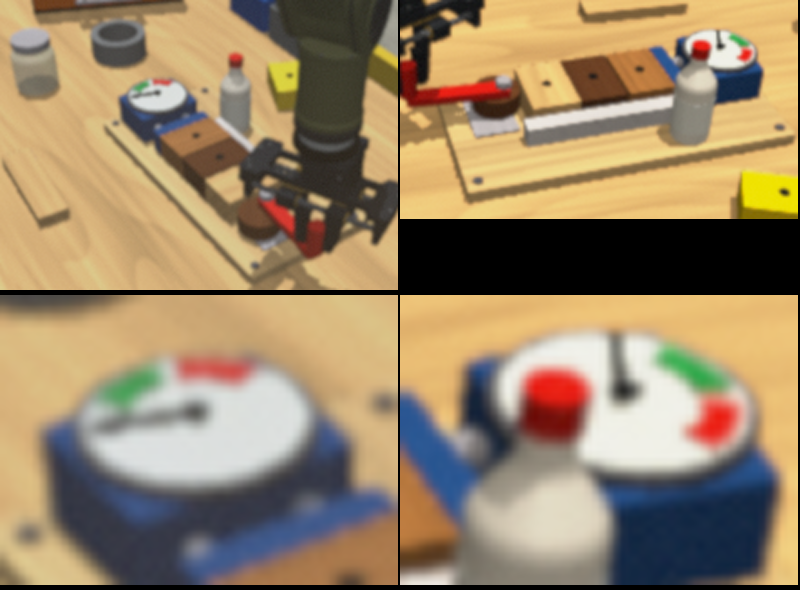

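Lever at about 41°, following cleanly, and the needle is still at 0. Another 20° cannot reach the red band even with the smallest gap.

```bash
python3 -m inch '[[0.8,[0.42,0.26,0],2.5],[0.8,[0.84,0.55,0],5],[0.8,[1.24,0.85,0],7.5],[0.8,[1.63,1.17,0],10],[0.8,[2,1.5,0],12.5],[0.8,[2.36,1.86,0],15],[0.8,[2.7,2.22,0],17.5],[0.8,[3.03,2.61,0],20],[0.8,[3.03,2.61,0],20]]'
python3 look.py 7 6
```

```text
clock: 13.45
tool_pos: [0.5167, -0.128, 0.0912]
eef_rot: [-0.063, 0.998, -0.001, 0.001]
contact_force: [0.5, -4.0, 5.3]
opening: 0.267
r 0.11550510977015148 cam deg 59.74972575524117
5 [0.85 0.54]
10 [1.65 1.14]
15 [2.39 1.82]
20 [3.07 2.56]
25 [3.68 3.35]
30 [4.22 4.2 ]
13.45 [ 0.5 -4.   5.3] 1.2133426756935035
```

View pics/m7.png

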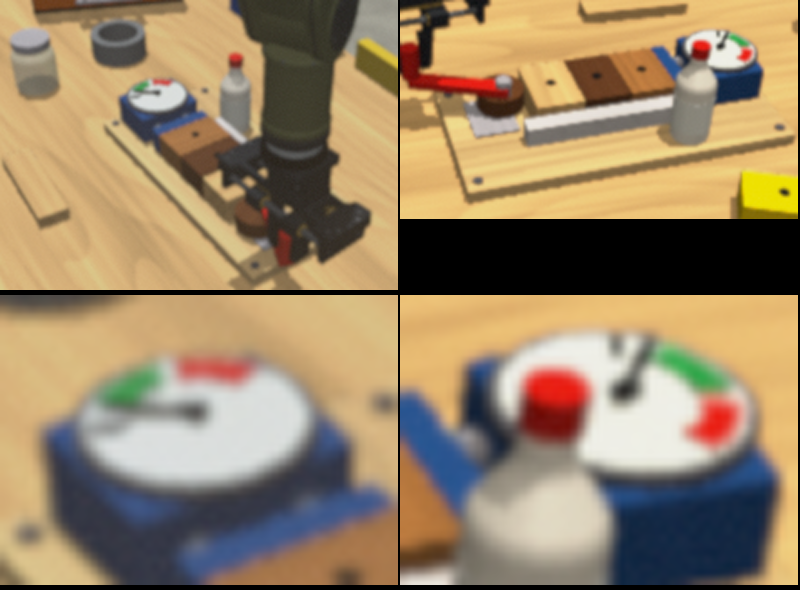

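The needle has moved to just short of green (about 0.4 rad, jaw about 2.8 mm). The cam gives about 0.28 mm per degree here, so +11° aims for about 5.9 mm.

```bash
python3 -m inch '[[0.8,[0.3,0.19,0],2],[0.8,[0.68,0.42,0],4],[0.8,[1.02,0.66,0],6],[0.8,[1.34,0.89,0],8],[0.8,[1.65,1.14,0],10],[0.8,[1.8,1.27,0],11],[0.8,[1.8,1.27,0],11],[0.8,[1.8,1.27,0],11]]'
python3 look.py 8 2
```

```text
clock: 14.35
tool_pos: [0.498, -0.1183, 0.0912]
eef_rot: [0.033, 0.999, -0.001, 0.002]
contact_force: [2.2, -6.5, 5.2]
opening: 0.266
r 0.11563551063226218 cam deg 70.21725517886269
5 [0.85 0.53]
10 [1.66 1.13]
14.35 [ 2.2 -6.5  5.2] 1.0475207686871093
```

View pics/m8.png

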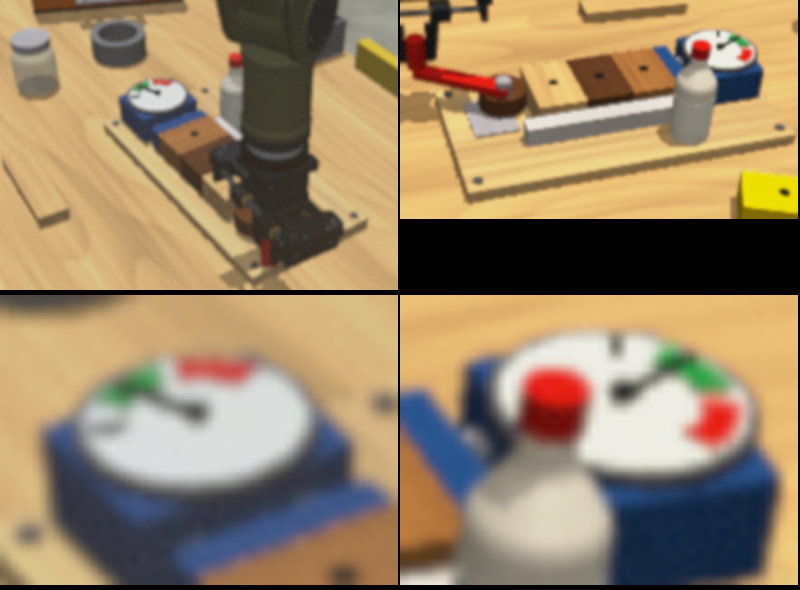

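The needle is in the middle of the green band. Release and lift straight up.

```bash
python3 -m inch '[[0.6,[0,0,0],0],[0.4,[0,0,0],0],[0.3,[0,0,0],0],[0.3,[0,0,0],0],[0.3,[0,0,0],0],[0.3,[0,0,-2],0],[0.3,[0,0,-5],0],[0.3,[0,0,-9],0],[0.3,[0,0,-13],0],[0.3,[3,0,-16],0],[0.3,[7,0,-16],0],[0.3,[7,0,-16],0],[0.3,[7,0,-16],0]]'
python3 look.py 9 1; python3 -c "
from h import *
snap('wrist','w9.png')"
```

```text
clock: 15.75
tool_pos: [0.4255, -0.1116, 0.2509]
eef_rot: [0.033, 0.999, -0.0, -0.0]
contact_force: [0.9, 0.3, 0.4]
opening: 0.703
r 0.16287959642158945 cam deg 93.52460595217832
5 [0.57 0.82]
15.75 [0.9 0.3 0.4] 1.2119211906172007
```

View pics/m9.png

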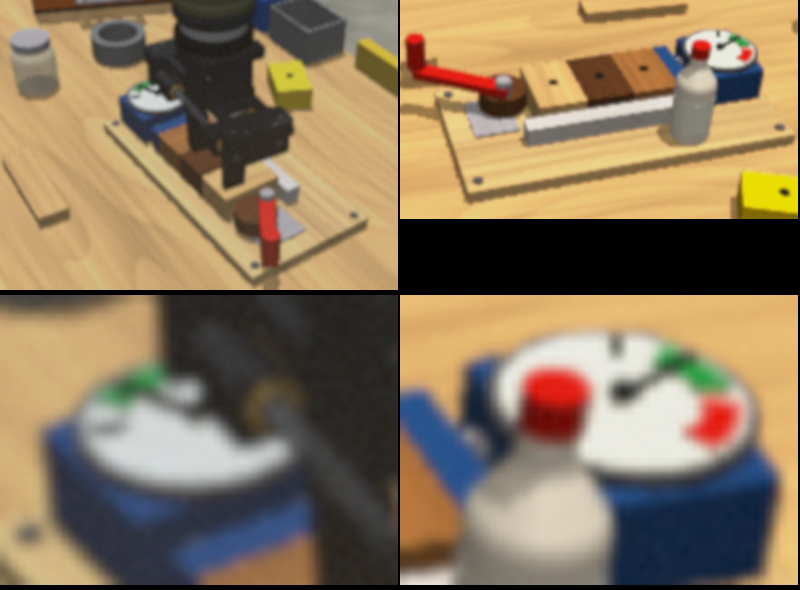

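View pics/side9.png

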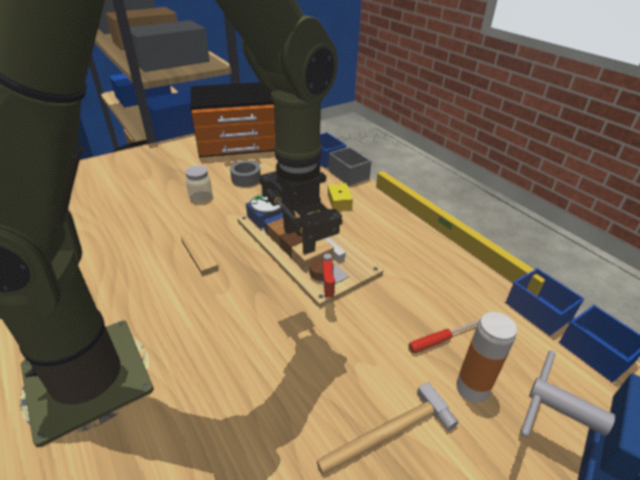

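View pics/w9.png

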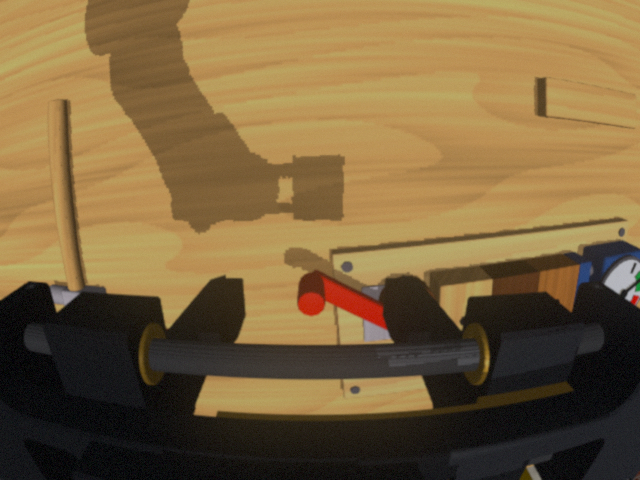

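The needle stays mid-green after release, the robot is clear, and the row looks straight with the bystanders in place. Last numeric check of the row, using the marks from the scene view:

```bash
python3 - <<'E'
from h import *
a=cv2.imread('pics/scene9.png')[215:275,300:420]; cv2.imwrite('pics/z9.png',cv2.resize(a,None,fx=6,fy=6,interpolation=2))
ex=np.array([.9993,.0386]);ey=np.array([-.0386,.9993])
for u,v in [(553,82),(597,75),(641,69)]:
    d=atz('scene',260+(u-400)/1.99,215+v/1.99,.058)[:2]-HUB; print((d@ex).round(4),(d@ey).round(4))
E
```

```text
0.0015 0.0625
0.0011 0.1201
0.0028 0.1784
```

View pics/z9.png

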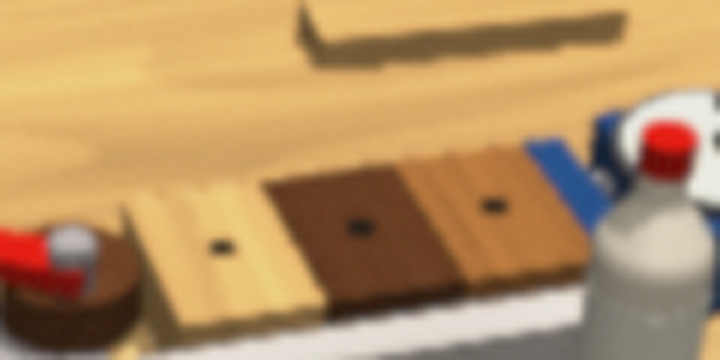

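Straight, closed up and against the fence (within measuring error). Handing in.

```bash
python3 -c "
from h import *
print(r.finish_job())"
```

```text
the job is handed in; nothing more can be done
None
```

I handed the job in at about 16 s on the robot's clock, with the row straight and clamped and the needle mid-green. No verdict was reported.

- **Row:** I pushed the pale and mid-brown blanks back, and pressed the dark one lightly, until each met the fence at 5–8 N. Before I touched the lever, measurements put all three within about 1 mm of the fence.
- **Lever:** I gripped the knob and turned it clockwise in steps from about 5° to 70°, checking the dial after each one. The needle read 0, then just short of green, then mid-green, and never came near red.
- **Final checks:** After I let go and backed off, the needle was still mid-green and the row still looked straight. Nothing else had visibly moved.
- **One rough figure:** The last single-camera reading put the blanks 1–3 mm beyond the lane line. They cannot be more than 1 mm past it because of the fence, so I put that down to reading small marks in a blurry picture.

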